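Seat the matching thread comb leaf on the screw and shut the flap over it

ROBOT

A 6-joint arm with a two-finger parallel gripper is mounted at the origin on the work surface. World frame = base frame: x ahead of the robot, y to its left, z up, the work surface at z = 0. Lengths are in m, angles in rad, forces in N, time in s.
With the tool pointing down it reaches from about 0.35 to 0.85 m from the base axis. Payload 8.1 kg.
Tool frame: the origin (TCP) lies at the very end of the fingers, on their centre line; the grasp point (between the pads) lies 19 mm behind it; z points along the fingers, y is the direction in which the jaws open and shut (so a half turn about z gives the same grasp; the last joint's range is limited). The gripper opens to 85 mm and grips with 20 to 120 N. Pads are 22 mm wide; open, the fingers measure 114 mm over their backs; the gripper's body (76 mm by 85 mm) begins 54 mm behind the grasp point. The pads swing forward as they close: fully open they stand 13 mm farther back than shut.
Start: joints at [1.231, 0.13, 1.488, -0, 1.523, -0.085], TCP at [0.151, 0.581, 0.231] pointing down, gripper open.
Joint ranges: [-2.96, 2.96], [-0.89, 2.26], [0.02, 2.5], [-1.34, 4.48], [0, 2.73], [-2.66, 2.66]. Speed limits (rad/s): [2.39, 2.39, 2.79, 3.14, 3.14, 3.14].

INTERFACE

Orientations are given as a 3x3 rotation matrix whose columns are the frame's x, y, z axes.
In Python, from workcell import ctrl gives the robot as it stands.
- The arm moves only by the tool carry_out, never from a script. Its argument "plan" is one flat list of numbers, 7 for each row, row after row: the shift along the tool's x, y, z as a fraction of full scale, then the turn, a rotation vector about the tool's x, y, z as a fraction of full scale, then the opening, from -1 (shut) to 1 (fully open). A call has 1 to 8 rows; each row is the pose to reach, as a shift and turn from the pose commanded when the call began, along the tool's axes at that moment; what a row does not reach only later rows make up. Full scale, the value 1, is 0.25 m for a shift and pi/2 rad for a turn. A row lasts 1/10 s, in which the tool goes at most 50 mm and 8.59 degrees, less where a joint would pass 70% of its speed; a pose out of reach is approached as far as the arm can. A call with a number of a shift or a turn outside -1 to 1 is refused whole. A call with a gripper value outside its range is refused whole. The fingers move at their own pace and stop on an object; "grip_force" is the grip in N (left out, the last holds). Time passes only in rows, so rows that repeat a pose let the fingers close. It gives the time, the measured TCP pose, the force and the opening at its end, in the units of the state.
- ctrl.read_state(): the state, without advancing time (a new reading comes with each control period).
- ctrl.snapshot(name): name is "scene" or "top" or "wrist"; returns the picture (384x512x3 uint8, blue, green, red); there is no depth.
- ctrl.camera_params(name): a dict with "intrinsics" (3x3 intrinsics, pixels), "R" (3x3) and "t" (3): a world point X has camera coordinates R X + t; the wrist camera has in their place "hand_eye" (4x4, takes a point from camera to tool coordinates, whose origin is the TCP and whose axes are the flange's). Camera axes: x right, y down, z forward; pixel columns grow to the right and rows downward; lengths in m; the calibration is good to about 2 mm. A picture is of the moment at which its call begins: read the wrist's pose just before it. camera_params takes no time and is no camera call.
- ctrl.job_done(): hands the job in, once; it reports no verdict.
The state is a dict: "t": time; "qpos": joint angles; "qd": joint speeds; "tau": joint torques, N m; "ee_pos": TCP position; "tool_rot": TCP orientation; "wrist_force": force on the tool from outside, world axes, zero at the start; "torque": the same for the moment, N m; "finger_gap": finger opening in m.
Only numpy, scipy, OpenCV 4.12 (cv2) and the standard library are available. Lean on these libraries where they do the work, as an engineer would, in place of code of your own. Each camera call takes 0.05 s, during which the arm holds its last target.

TASK

Find which of the two steel comb leaves has the pitch of the big screw, and slide it over the deck, without lifting it, until its teeth sit fully home in the thread and its back lies flat and parallel to the screw; do this with the flap still up. Then press the locked folding stay down at its knee to break it, and only after that lower the flap until it is fully shut over the seated leaf. Leave the other leaf and everything else where it lies.

Things in the scene. Friction and masses are not known exactly. Their poses are not given: they have to be found in the camera images.
- screw_mid (a point): Middle of the axis of a fixed, level steel screw on the grey shelf, 23 mm above the table. Screw along this frame's y; +x points away from the robot; z up. Crest diameter 40, pitch 16, groove 7 deep, 13 wide at the mouth, 4.6 wide 6 mm down, V flanks 35 degrees off square. On the side facing the robot (-x), at mid height, crests lie at y = 0, +-16 ... +-144 mm.
- deck_mid (a point): Point on the shelf's level grey deck, 110 mm in front of the screw's axis, 16 mm above the table; axes as screw_mid. The deck runs 94 mm to the front, 86 mm to the back, 250 mm to each side of it. Cheeks 62 mm high stand at the screw's ends, y = +-174 mm, 82 mm or more behind this point. The stay's post, 98 mm high, stands 15 to 45 mm behind it at y = +200 to +208.
- coarse_leaf_mid (a point): Centre of the coarse comb leaf: loose steel bar with straight back, 100 long (y), 34 wide (x) plus teeth, 14 thick, 0.18-0.35 kg. 6 teeth, pitch 16, 6 mm high, tips 2, roots 10.4 wide, on its +x edge. Fits the screw: home, its edge rests on the crests, centre 37 mm in front of the axis, at a multiple of 16 mm along y (+-1 play). Starts on either half of the deck, turned up to 0.25 rad.
- fine_leaf_mid (a point): Centre of the fine comb leaf: the same steel bar, 100 x 34 x 14 mm, but with 9 smaller teeth of 10 mm pitch, 4 mm high. It does not fit the screw. It starts on the other half of the deck, beside the coarse leaf.
- flap (a joint): Angle of the shelf's flap in rad: 0 = fully open (standing behind the screw, leaning back 5 degrees), 1.66 = shut (level over the screw, its lip down behind the leaf's back, 4 mm above the deck). Stiff hinge (0.2 N m friction): stays where it is left. A leaf that is not home blocks the lip. Cannot be lowered while the stay is locked.
- flap_hinge (a point): Middle of the flap's hinge axis (along this frame's y), 35 mm behind and 32 mm above the screw's axis; axes as screw_mid. The flap: grey frame, clear panel, 320 mm wide, 97 mm from hinge to edge, 7 mm thick. Its 6 mm lip along the edge, shut, reaches 35 mm below the hinge, its inner face 91.5 mm in front of it; open, the lip points to the robot from the flap's top.
- flap_edge (a point): Point on the middle of the flap's outer face (the face away from the robot when open, the upper face when shut), 86.5 mm from the hinge axis, 3.5 mm off the flap's middle plane, where it can be pushed. Moves with the flap.
- knee_pad (a point): Top of the round steel pad (20 mm across, 26 mm long along the screw's direction) at the knee of the folding stay: two flat bars, each 65 mm long, 55 mm left (+y) of the flap, from post to flap. Locked, the knee is 4 mm past straight on the upper side and this point 121 mm above the table. Pressed down 20 to 30 mm from above with a few newtons it breaks and stays broken.
- stay_knee (a joint): Fold of the stay at its knee in rad: 0 = locked straight, grows as it folds (about 0.6 with the pad pressed down 20 mm, over 2 with the flap shut).
- headlamp: purple headlamp, about 170 x 145 x 50 mm with its stiff black band, on the table to the robot's right; bystander; origin under the lamp housing
- carabiner: steel locking carabiner, 120 x 70 x 17 mm, lying on the table in front of the shelf on the left; bystander; origin at the centre of its underside
- compass: white base-plate compass, 95 x 56 x 14 mm, lying on the right end of the shelf's deck; bystander; origin at the centre of its underside
- cup: green silicone cup, 84 mm across, 85 mm high, on the table to the left; bystander; origin at the centre of its underside
- bamboo_box: closed bamboo box, 114 x 154 x 70 mm, on the table to the left; bystander; origin at the centre of its underside
- flask: steel flask, 72 mm across, 200 mm high, on the table to the right; bystander; origin at the centre of its underside
Not all that is in view belongs to the job. What is shaped like the part that bears coarse_leaf_mid but orange or yellow is not meant.

How it is judged:
By the outcome, as a careful person would: the job done as asked, in the order asked, and still so for the second after the job is handed in, with the robot touching nothing.
It also fails if it takes over 61 s, if anything falls off the work surface, if the arm or the gripper's body presses on something with over 40 N, if the wrist force passes 120 N, or if a joint passes its speed limit or range.

## Working session

There is one attempt and no reset: what is moved stays moved. The work goes in short steps, Python scripts to look and compute and a tool call to move; the robot and the scene stay as the last step left them, time stands still between calls to the robot, and variables do not carry over. Pictures are saved under pics/ and viewed, and the job is handed in when it is done.

Besides the shell and the picture viewer there is one more tool, called as name(argument=value, ...), one argument or row to a line, values as JSON. carry_out: Moves the arm, as the interface text tells. Shift numbers are shares of 0.25 m and turn numbers shares of pi/2 rad, none past 1 either way. Its arguments: {"type":"object","properties":{"plan":{"type":"array"},"grip_force":{"type":"number"}},"required":["plan"]}

```bash
ls; mkdir -p pics; python3 - <<'E'
from workcell import ctrl
import cv2,numpy as np
s=ctrl.read_state();print({k:np.round(v,4).tolist() for k,v in s.items()})
for n in("scene","top"):
    im=ctrl.snapshot(n);cv2.imwrite(f"pics/{n}0.png",im)
    p=ctrl.camera_params(n);print(n,{k:np.round(v,4).tolist() for k,v in p.items()})
print(ctrl.camera_params("wrist"))
E
```

```text
pics
{'t': 0.0, 'qpos': [1.2306, 0.1312, 1.4893, 0.0, 1.523, -0.0854], 'qd': [-0.0015, -0.0018, 0.0015, -0.0018, 0.0025, -0.0007], 'tau': [-0.002, -56.9426, -50.0522, -0.0009, 0.016, 0.0], 'ee_pos': [0.151, 0.5801, 0.2302], 'tool_rot': [[-0.9677, 0.2521, -0.0006], [0.2521, 0.9677, -0.0018], [0.0002, -0.0019, -1.0]], 'wrist_force': [1.2221, -0.3272, -0.369], 'torque': [0.0172, -0.0204, -0.0135], 'finger_gap': 0.0854}
scene {'intrinsics': [[351.29, 0.0, 260.9495], [0.0, 351.29, 193.8562], [0.0, 0.0, 1.0]], 'R': [[0.2953, 0.9552, 0.0193], [0.7523, -0.22, -0.621], [-0.5889, 0.1979, -0.7836]], 't': [-0.1713, -0.2876, 1.6459]}
top {'intrinsics': [[409.2492, 0.0, 255.5632], [0.0, 409.2492, 186.3389], [0.0, 0.0, 1.0]], 'R': [[-0.0052, -1.0, 0.0041], [-0.9861, 0.0045, -0.1663], [0.1663, -0.0049, -0.9861]], 't': [-0.0002, 0.4742, 1.4723]}
{'intrinsics': array([[328.33342232,   0.        , 256.78408158],
       [  0.        , 328.33342232, 196.28865615],
       [  0.        ,   0.        ,   1.        ]]), 'hand_eye': array([[ 9.21580357e-05, -9.53919899e-01, -3.00061358e-01,
         7.76276592e-02],
       [ 9.99999724e-01, -1.33381214e-04,  7.31160473e-04,
         1.28815823e-03],
       [-7.37491073e-04, -3.00061343e-01,  9.53919623e-01,
        -1.43030923e-01],
       [ 0.00000000e+00,  0.00000000e+00,  0.00000000e+00,
         1.00000000e+00]])}
```

View pics/scene0.png

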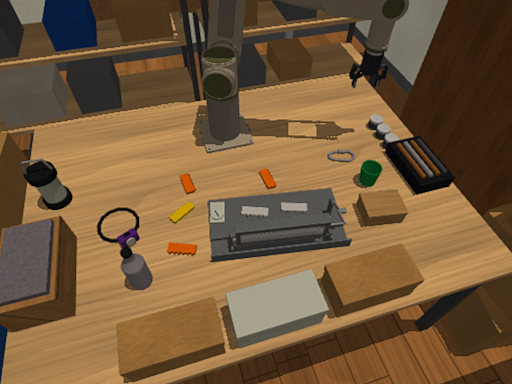

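View pics/top0.png

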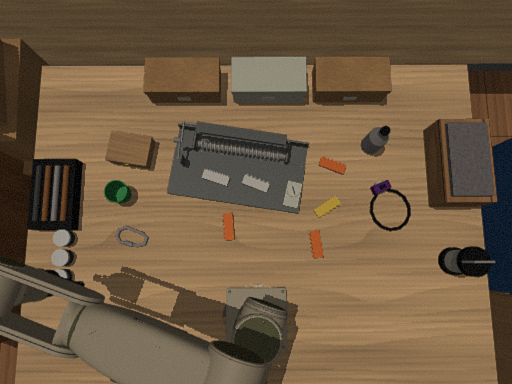

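```bash
python3 - <<'E'
import cv2
im=cv2.imread("pics/top0.png")[110:220,160:315];cv2.imwrite("pics/c1.png",cv2.resize(im,None,fx=5,fy=5,interpolation=cv2.INTER_CUBIC))
im=cv2.imread("pics/scene0.png")[180:265,200:360];cv2.imwrite("pics/c2.png",cv2.resize(im,None,fx=5,fy=5,interpolation=cv2.INTER_CUBIC))
E
```

```text
(no output)
```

View pics/c1.png

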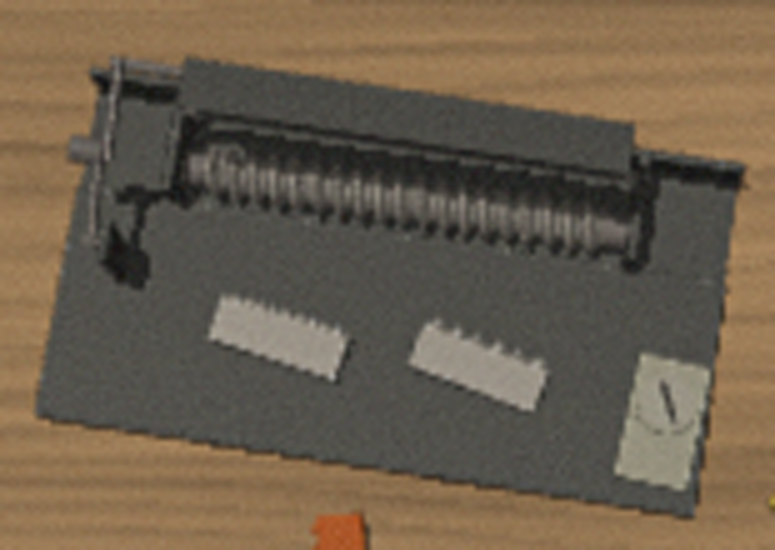

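View pics/c2.png

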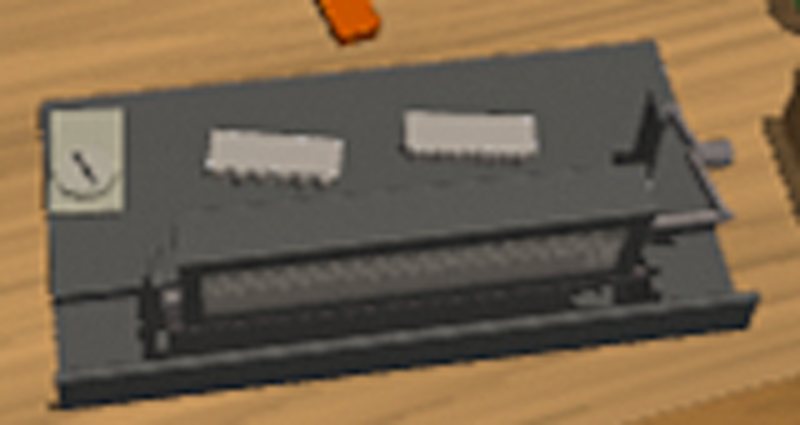

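```bash
cat > h.py <<'E'
from workcell import ctrl
import numpy as np,cv2
from scipy.spatial.transform import Rotation as Ro
def cam(n,s=None):
    p=ctrl.camera_params(n);K=np.array(p["intrinsics"])
    if n!="wrist": return K,np.array(p["R"]),np.array(p["t"])
    s=s or ctrl.read_state()
    T=np.eye(4);T[:3,:3]=s["tool_rot"];T[:3,3]=s["ee_pos"]
    W=np.linalg.inv(T@np.array(p["hand_eye"]));return K,W[:3,:3],W[:3,3]
def onz(c,px,z):
    K,R,t=c;px=np.atleast_2d(px).astype(float)
    d=np.c_[px,np.ones(len(px))]@np.linalg.inv(K).T@R
    C=-R.T@t
    return C+d*((z-C[2])/d[:,2])[:,None]
def proj(c,X):
    K,R,t=c;x=(np.atleast_2d(X)@R.T+t)@K.T;return x[:,:2]/x[:,2:]
def shot(name,f):
    s=ctrl.read_state();im=ctrl.snapshot(name);c=cam(name,s);cv2.imwrite(f"pics/{f}.png",im)
    np.savez(f"pics/{f}.npz",K=c[0],R=c[1],t=c[2]);return im,c
def load(f):
    d=np.load(f"pics/{f}.npz");return d["K"],d["R"],d["t"]
def step(pos,Rt):  # from current measured pose to target -> fractions
    s=ctrl.read_state();R=np.array(s["tool_rot"])
    return np.round(R.T@(np.array(pos)-s["ee_pos"])/.25,4),np.round(Ro.from_matrix(R.T@Rt).as_rotvec()/(np.pi/2),4)
E
python3 - <<'E'
from h import *
c=cam("top")
P=onz(c,np.array([[38,415],[692,515],[745,165],])/5+[160,110],.016);print(P.round(3))
L=onz(c,np.array([[210,335],[225,297],[348,330],[335,380],[410,362],[432,320],[548,362],[535,410]])/5+[160,110],.030);print(L.round(3))
d=P[0]-P[1];print(np.linalg.norm(d),np.arctan2(-d[0],d[1]))
E
```

```text
[[ 0.454  0.326  0.016]
 [ 0.377 -0.161  0.016]
 [ 0.645 -0.208  0.016]]
[[ 0.512  0.197  0.03 ]
 [ 0.541  0.186  0.03 ]
 [ 0.515  0.094  0.03 ]
 [ 0.478  0.104  0.03 ]
 [ 0.491  0.048  0.03 ]
 [ 0.523  0.031  0.03 ]
 [ 0.49  -0.055  0.03 ]
 [ 0.454 -0.045  0.03 ]]
0.49377744950125535 -0.15736915461145293
```

```bash
cat >> h.py <<'E'
def Rdown(ang): # tool x at world angle ang, z down
    x=np.array([np.cos(ang),np.sin(ang),0]);z=np.array([0,0,-1.]);return np.c_[x,np.cross(z,x),z]
E
python3 - <<'E'
from h import *
print(*step([.34,.32,.24],Rdown(np.pi-.157)));print(*step([.53,.065,.24],Rdown(np.pi-.157)))
E
```

```text
[-0.9938 -0.8166 -0.0374] [-0.001  -0.0002 -0.0623]
[-1.9863 -1.6122 -0.0362] [-0.001  -0.0002 -0.0623]
```

carry_out(
  plan=[-0.99,-0.81,-0.037,0,0,-0.06,-0.2,-0.99,-0.81,-0.037,0,0,-0.06,-0.2,-0.99,-0.81,-0.037,0,0,-0.06,-0.2,-0.99,-0.81,-0.037,0,0,-0.06,-0.2,-0.99,-0.81,-0.037,0,0,-0.06,-0.2,-0.99,-0.81,-0.037,0,0,-0.06,-0.2,-0.99,-0.81,-0.037,0,0,-0.06,-0.2],
)

```text
t: 0.8
ee_pos: [0.3414, 0.3191, 0.2404]
tool_rot: [[-0.987, 0.163, 0.001], [0.163, 0.987, -0.001], [-0.001, -0.001, -1.0]]
wrist_force: [0.4, -0.1, 0.0]
finger_gap: 0.0338
```

carry_out(
  plan=[-0.99,-0.8,0,0,0,0,-0.2,-0.99,-0.8,0,0,0,0,-0.2,-0.99,-0.8,0,0,0,0,-0.2,-0.99,-0.8,0,0,0,0,-0.2,-0.99,-0.8,0,0,0,0,-0.2,-0.99,-0.8,0,0,0,0,-0.2,-0.99,-0.8,0,0,0,0,-0.2,-0.99,-0.8,0,0,0,0,-0.2],
)

```text
t: 1.6
ee_pos: [0.5528, 0.0831, 0.2396]
tool_rot: [[-0.987, 0.163, -0.001], [0.163, 0.987, -0.0], [0.001, -0.001, -1.0]]
wrist_force: [-0.3, 0.4, -1.1]
finger_gap: 0.0342
```

```bash
python3 - <<'E'
from h import *
im,c=shot("wrist","w1");s=ctrl.read_state();print(s["t"],s["ee_pos"],s["finger_gap"],s["wrist_force"])
cv2.imwrite("pics/w1b.png",cv2.resize(im,None,fx=1.5,fy=1.5,interpolation=cv2.INTER_CUBIC))
E
```

```text
1.65 [0.55192365 0.08464783 0.23976094] 0.034502218787180655 [ 0.04947184  0.46187791 -0.20817799]
```

View pics/w1b.png

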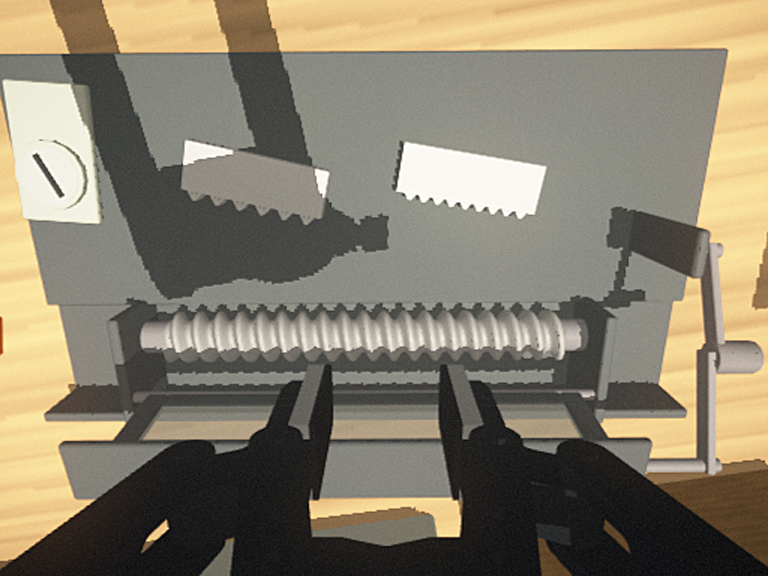

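```bash
python3 - <<'E'
import cv2
im=cv2.imread("pics/w1.png")
cv2.imwrite("pics/c3.png",cv2.resize(im[85:155,115:370],None,fx=3,fy=3,interpolation=cv2.INTER_CUBIC))
cv2.imwrite("pics/c4.png",cv2.resize(im[190:260,70:270],None,fx=4,fy=4,interpolation=cv2.INTER_CUBIC))
cv2.imwrite("pics/c5.png",cv2.resize(im[190:260,230:430],None,fx=4,fy=4,interpolation=cv2.INTER_CUBIC))
E
```

```text
(no output)
```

View pics/c3.png

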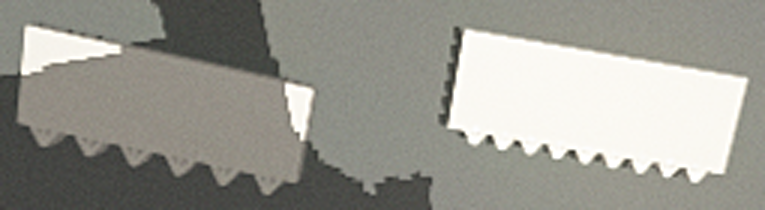

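View pics/c4.png

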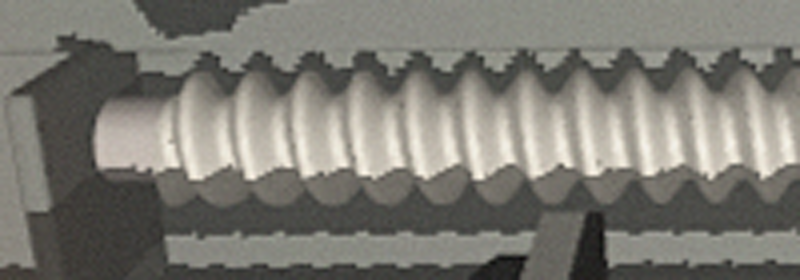

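View pics/c5.png

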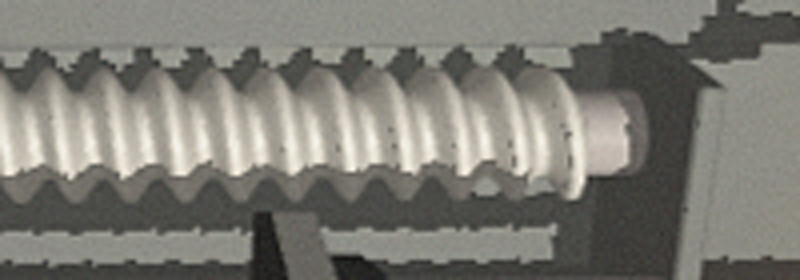

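```bash
cat > m1.py <<'E'
from h import *
c=load("w1")
f=lambda p,k,o:(np.array(p,float)+.5)/k-.5+o
u=np.array([205,258,312,365,420,474,527,582,634,688,743,798,855,910,965,1018,1072,1127,1181])
P=onz(c,f(np.c_[u,np.linspace(72,70,19)],4,[70,190]),.0155)
k=np.arange(-9,10)
ax=np.polyfit(P[:,1],P[:,0],1);g=np.polyfit(k,np.hypot(P[:,0]-P[9,0],P[:,1]-P[9,1])*np.sign(k),1);print("pitch",g[0])
th=-np.arctan(ax[0]);ex=np.array([np.cos(th),np.sin(th)]);ey=np.array([-ex[1],ex[0]])
m=P[:,:2].mean(0);S=m+ex*.0185+ey*.001;print("yaw",th,"screw_mid",S,"residx",((P[:,:2]-m)@ex*1e3).round(1),((P[:,:2]-m)@ey*1e3-16*k).round(1))
np.savez("frame.npz",S=S,th=th)
A=np.c_[ex,ey]
for q in ([[25,25],[314,88],[300,183],[18,122]],[[463,30],[748,78],[725,175],[447,127]]):
    L=(onz(c,f(q,3,[115,85]),.030)[:,:2]-S)@A
    d=L[1]-L[0];e=L[2]-L[3];print((L*1e3).round(1).tolist(),"mid",(L.mean(0)*1e3).round(1),[np.arctan2(-v[0],v[1]).round(3) for v in(d,e)],np.linalg.norm(d))
# deck corners front, in w1b px
D=(onz(c,f([[727,50],[45,303],[683,300]],1.5,0),.016)[:,:2]-S)@A;print((D*1e3).round(1))
print("knee",((onz(c,f([[742,345]],1.5,0),.121)[:,:2]-S)@A*1e3).round(1))
E
python3 m1.py
```

```text
pitch 0.016091599105664278
yaw -0.16182062814118484 screw_mid [0.61947422 0.05741305] residx [ 0.  0.  0. -0.  0.  0. -0. -0. -0. -0. -0. -0.  0.  0.  0.  0.  0.  0.
  0.] [-0.  -0.3 -0.3 -0.6 -0.3 -0.3 -0.6 -0.4 -0.9 -1.  -0.7 -0.4  0.5  0.8
  1.1  0.8  0.8  1.   1. ]
[[-148.0, -120.8], [-126.9, -22.9], [-93.8, -29.1], [-115.5, -127.3]] mid [-121.  -75.] [np.float64(-0.212), np.float64(-0.217)] 0.1002254364664558
[[-146.0, 28.8], [-129.9, 127.8], [-96.4, 122.8], [-113.4, 23.5]] mid [-121.4   75.7] [np.float64(-0.161), np.float64(-0.17)] 0.10033250742091354
[[-205.   247.1]
 [ -26.1 -251. ]
 [ -27.5  249. ]]
knee [[-34.5 221.2]]
```

```bash
cat >> h.py <<'E'
def fr():
    d=np.load("frame.npz");th=float(d["th"]);return d["S"],th,np.array([[np.cos(th),-np.sin(th)],[np.sin(th),np.cos(th)]])
def tgt(x,y,z,yaw):  # screw-frame mm target; tool x at screw-frame angle yaw
    S,th,A=fr();p=S+A@(np.array([x,y])/1e3)
    print("world",p.round(4),*step([p[0],p[1],z/1e3],Rdown(th+yaw)))
def st():
    S,th,A=fr();s=ctrl.read_state();R=np.array(s["tool_rot"])
    print("t",round(float(s["t"]),2),"scr",(A.T@(np.array(s["ee_pos"])[:2]-S)*1e3).round(1),"z",round(s["ee_pos"][2]*1e3,1),"yaw",round(np.arctan2(R[1,0],R[0,0])-th,3),"gap",round(s["finger_gap"]*1e3,1),"F",np.round(s["wrist_force"],1))
E
python3 - <<'E'
from h import *
st()
x,y=-121+3*np.cos(-.214),-75+3*np.sin(-.214)
tgt(x,y,80,np.pi/2-.214)
E
```

```text
t 1.65 scr [-71.1  16. ] z 239.8 yaw 3.141 gap 34.5 F [ 0.   0.5 -0.2]
world [0.4908 0.0018] [ 0.1866 -0.3667  0.6394] [-1.0000e-03 -8.0000e-04  1.1357e+00]
```

carry_out(
  plan=[0.1866,-0.3667,0.3,0,0,0.76,0.41,0.1866,-0.3667,0.5,0,0,0.76,0.41,0.1866,-0.3667,0.5,0,0,0.76,0.41,0.1866,-0.3667,0.55,0,0,0.76,0.41,0.1866,-0.3667,0.6,0,0,0.76,0.41,0.1866,-0.3667,0.6,0,0,0.76,0.41,0.1866,-0.3667,0.6,0,0,0.76,0.41,0.1866,-0.3667,0.6,0,0,0.76,0.41],
  grip_force=20,
)

```text
t: 2.45
ee_pos: [0.4904, 0.0041, 0.0904]
tool_rot: [[-0.211, 0.978, -0.001], [0.978, 0.211, 0.001], [0.001, -0.001, -1.0]]
wrist_force: [-0.3, 1.5, 1.4]
finger_gap: 0.06
```

carry_out(
  plan=[0,0,0.04,0,0,0.376,0.41,0,0,0.04,0,0,0.376,0.41,0,0,0.04,0,0,0.376,0.41,0,0,0.04,0,0,0.376,0.41,0,0,0.04,0,0,0.376,0.41],
)

```text
t: 2.95
ee_pos: [0.4906, 0.0039, 0.0806]
tool_rot: [[0.366, 0.931, -0.0], [0.931, -0.366, 0.0], [0.0, -0.0, -1.0]]
wrist_force: [-0.1, 0.2, 0.1]
finger_gap: 0.0603
```

```bash
python3 - <<'E'
from h import *
im,c=shot("wrist","w2");st()
x,y=-121+3*np.cos(-.214),-75+3*np.sin(-.214)
tgt(x,y,18,np.pi/2-.214)
E
```

```text
t 3.0 scr [-118.4  -73.8] z 80.6 yaw 1.363 gap 60.6 F [0.2 0.2 0.5]
world [0.4908 0.0018] [-0.0072  0.0029  0.2503] [-0.0002 -0.0002  0.0041]
```

View pics/w2.png

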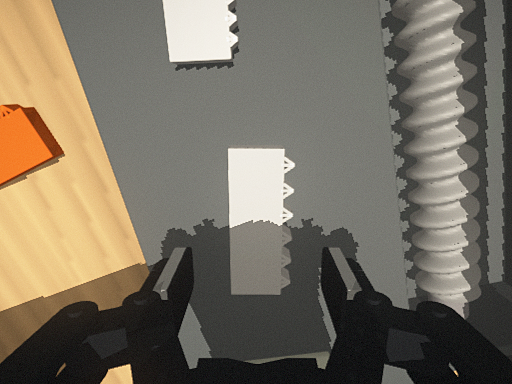

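```bash
python3 - <<'E'
from h import *
S,th,A=fr();c=load("w2")
L=(onz(c,[[228,148.5],[284,149],[282,294],[231,293.5]],.030)[:,:2]-S)@A
print((L*1e3).round(1).tolist(),L.mean(0));d=(L[0]+L[1]-L[2]-L[3]);print(np.arctan2(-d[0],d[1]))
E
```

```text
[[-126.4, -24.0], [-94.1, -31.3], [-113.9, -128.4], [-147.8, -120.6]] [-0.12055504 -0.07608091]
-0.20986977965826453
```

Consistent with the first estimate. Descend around the coarse leaf and close gently.

carry_out(
  plan=[-0.01,0.003,0.19,0,0,0.004,0.41,-0.01,0.003,0.25,0,0,0.004,0.41,-0.01,0.003,0.25,0,0,0.004,0.41,-0.01,0.003,0.25,0,0,0.004,0.2,-0.01,0.003,0.25,0,0,0.004,0.05],
  grip_force=20,
)

```text
t: 3.5
ee_pos: [0.4924, -0.0002, 0.0197]
tool_rot: [[0.37, 0.929, 0.003], [0.929, -0.37, -0.0], [0.001, 0.003, -1.0]]
wrist_force: [-0.6, 0.4, 0.3]
finger_gap: 0.0448
```

carry_out(
  plan=[0,0,0,0,0,0,-0.12,0,0,0,0,0,0,-0.12,0,0,0,0,0,0,-0.12],
)

```text
t: 3.8
ee_pos: [0.4925, -0.0003, 0.0199]
tool_rot: [[0.371, 0.929, 0.003], [0.929, -0.371, 0.0], [0.001, 0.003, -1.0]]
wrist_force: [-1.8, 1.5, 7.0]
finger_gap: 0.0393
```

```bash
python3 - <<'E'
from h import *
im,c=shot("wrist","w3");st()
E
```

```text
t 3.85 scr [-116.   -77.3] z 19.9 yaw 1.353 gap 39.7 F [-2.6  1.5  7. ]
```

View pics/w3.png

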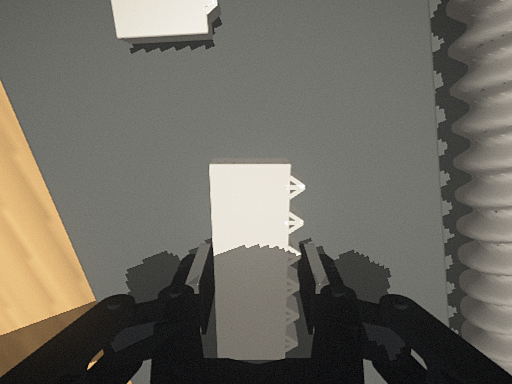

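```bash
python3 - <<'E'
from h import *
S,th,A=fr();c=load("w3")
L=(onz(c,[[210,163.5],[290,164],[214,359]],.030)[:,:2]-S)@A
print((L*1e3).round(1).tolist());d=L[1]-L[0];print(np.arctan2(d[1],d[0]));d=L[0]-L[2];print(np.arctan2(-d[0],d[1]))
e=(L[0]+L[1])/2-(L[0]-L[2])/np.linalg.norm(L[0]-L[2])*.05;print("mid",e)
tgt(-72,-80,20.5,np.pi/2)
E
```

```text
[[-125.0, -23.9], [-92.9, -31.2], [-148.7, -120.7]]
-0.22490641216299248
-0.240261469786894
mid [-0.12088139 -0.0761297 ]
world [ 0.5355 -0.0099] [ 0.0277  0.174  -0.0019] [ 0.0018 -0.0005 -0.1388]
```

carry_out(
  plan=[0.005,0.03,0,0,0,-0.03,-0.12,0.01,0.06,0,0,0,-0.06,-0.12,0.015,0.09,0,0,0,-0.09,-0.12,0.02,0.12,0,0,0,-0.12,-0.12,0.025,0.15,0,0,0,-0.139,-0.12,0.028,0.174,0,0,0,-0.139,-0.12,0.028,0.174,0,0,0,-0.139,-0.12],
)

```text
t: 4.55
ee_pos: [0.5361, -0.0103, 0.0199]
tool_rot: [[0.161, 0.987, 0.003], [0.987, -0.161, -0.0], [0.0, 0.003, -1.0]]
wrist_force: [1.5, -0.0, 5.8]
finger_gap: 0.039
```

```bash
python3 - <<'E'
from h import *
im,c=shot("wrist","w4");st()
E
```

```text
t 4.6 scr [-71.3 -80.3] z 19.9 yaw 1.571 gap 39.2 F [ 1.3 -0.   5.2]
```

View pics/w4.png

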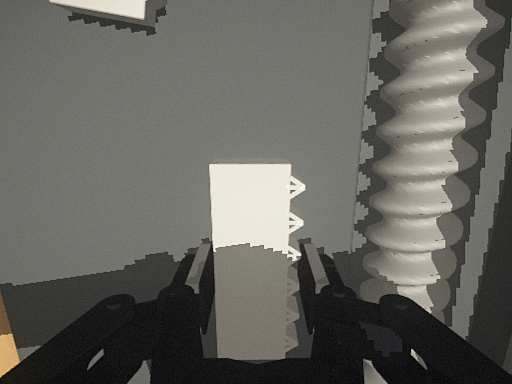

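```bash
python3 - <<'E'
import cv2
im=cv2.imread("pics/w4.png")
cv2.imwrite("pics/c6.png",cv2.resize(im[60:300,200:450],None,fx=2.5,fy=2.5,interpolation=cv2.INTER_CUBIC))
from h import *
c=load("w4");S,th,A=fr()
print(((onz(c,[[304,187],[301,222]],.030)[:,:2]-S)@A*1e3).round(1),((onz(c,[[210,163.5],[290,164]],.030)[:,:2]-S)@A*1e3).round(1))
# predicted crest at silhouette for y=-144..
C=-c[1].T@c[2]
for k in range(-9,2):
    y=16*k; p=S+A@np.array([-.020,y/1e3]);print(y,proj(c,[*p,.023]).round(0))
E
```

```text
[[-52.3 -39.9]
 [-52.9 -55.7]] [[-91.4 -29.8]
 [-58.5 -30. ]]
-144 [[354. 370.]]
-128 [[357. 346.]]
-112 [[360. 320.]]
-96 [[363. 293.]]
-80 [[366. 264.]]
-64 [[369. 233.]]
-48 [[373. 200.]]
-32 [[377. 165.]]
-16 [[381. 128.]]
0 [[386.  88.]]
16 [[390.  44.]]
```

View pics/c6.png

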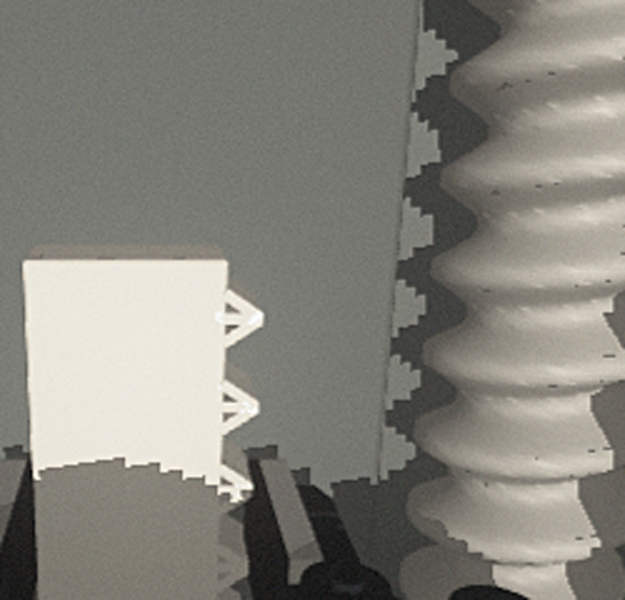

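carry_out(
  plan=[0,0,0,0,0,0,0.0,0,0,0,0,0,0,0.2,0,0,0,0,0,0,0.35,0,0,-0.15,0,0,0,0.35,0,-0.1,-0.28,0,0,-0.1,0.2,0,-0.16,-0.28,0,0,-0.2,0.18,0,-0.16,-0.28,0,0,-0.3,0.18,0,-0.16,-0.28,0,0,-0.4,0.18],
)

```text
t: 5.4
ee_pos: [0.4942, -0.0034, 0.0883]
tool_rot: [[-0.43, 0.903, 0.001], [0.903, 0.43, -0.0], [-0.0, 0.0, -1.0]]
wrist_force: [0.5, 0.5, -0.1]
finger_gap: 0.0503
```

```bash
python3 - <<'E'
from h import *
st();tgt(-118,-80,85,np.pi)
E
```

```text
t 5.4 scr [-113.8  -80.2] z 88.3 yaw 2.177 gap 50.3 F [ 0.5  0.5 -0.1]
world [ 0.4901 -0.0025] [ 0.0102 -0.0133  0.0133] [ 2.000e-04  3.000e-04 -6.141e-01]
```

carry_out(
  plan=[0.01,-0.013,0.02,0,0,-0.614,0.18,0.01,-0.013,0.02,0,0,-0.614,0.18,0.01,-0.013,0.02,0,0,-0.614,0.18,0.01,-0.013,0.02,0,0,-0.614,0.18,0.01,-0.013,0.02,0,0,-0.614,0.18,0.01,-0.013,0.02,0,0,-0.614,0.18,0.01,-0.013,0.02,0,0,-0.614,0.18,0.01,-0.013,0.02,0,0,-0.614,0.18],
)

```text
t: 6.2
ee_pos: [0.4904, -0.0026, 0.0829]
tool_rot: [[-0.986, 0.167, -0.0], [0.167, 0.986, 0.0], [0.0, -0.0, -1.0]]
wrist_force: [0.6, -0.3, -0.2]
finger_gap: 0.0502
```

```bash
python3 - <<'E'
from h import *
im,c=shot("wrist","w5");st();tgt(-118,-80,19,np.pi)
cv2.imwrite("pics/w5b.png",cv2.resize(im,None,fx=1.5,fy=1.5,interpolation=cv2.INTER_CUBIC))
E
```

```text
t 6.25 scr [-117.7  -80. ] z 82.9 yaw 3.133 gap 50.2 F [ 0.2  0.4 -0.1]
world [ 0.4901 -0.0025] [1.000e-03 2.000e-04 2.556e-01] [-0.     -0.0002 -0.0053]
```

View pics/w5b.png

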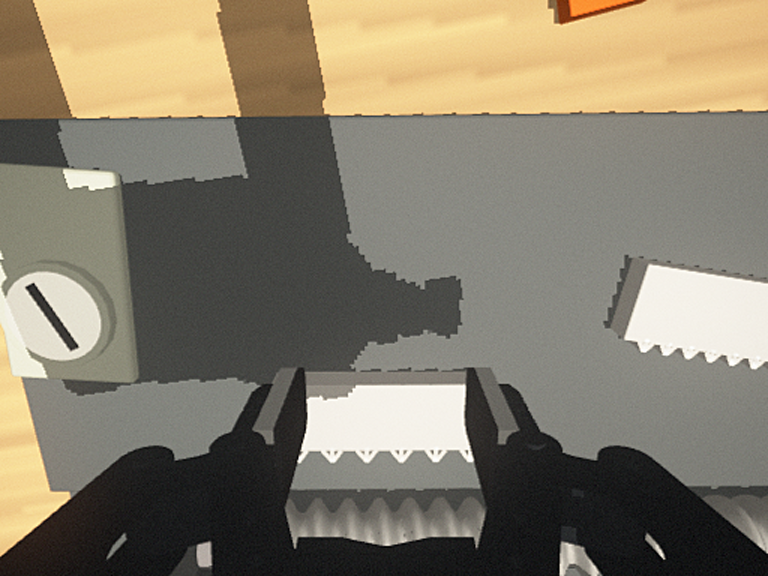

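```bash
python3 - <<'E'
from h import *
c=load("w5");S,th,A=fr()
print(((onz(c,np.array([[310,385],[465,385]])/1.5,.030)[:,:2]-S)@A*1e3).round(1),((onz(c,np.array([[332,460],[366,460],[401,460],[436,460]])/1.5,.030)[:,:2]-S)@A*1e3).round(1))
print(((onz(c,np.array([[310,371],[465,371]])/1.5,.016)[:,:2]-S)@A*1e3).round(1))
E
```

```text
[[ -91.8 -112. ]
 [ -91.4  -43.4]] [[ -52.9 -103.7]
 [ -52.8  -87.8]
 [ -52.7  -71.5]
 [ -52.6  -55.2]]
[[ -91.8 -114. ]
 [ -91.3  -41.2]]
```

carry_out(
  plan=[0,0,0.19,0,0,-0.005,0.18,0,0,0.256,0,0,-0.005,0.18,0,0,0.256,0,0,-0.005,0.18,-0.04,0,0.256,0,0,-0.005,0.18,-0.06,0,0.256,0,0,-0.005,0.18,-0.08,0,0.256,0,0,-0.005,0.18,-0.1,0,0.256,0,0,-0.005,0.18,-0.12,0,0.256,0,0,-0.005,0.18],
)

```text
t: 7.05
ee_pos: [0.5211, -0.0078, 0.0197]
tool_rot: [[-0.987, 0.16, 0.001], [0.16, 0.987, -0.0], [-0.001, 0.0, -1.0]]
wrist_force: [-2.1, 0.2, 1.5]
finger_gap: 0.0506
```

```bash
python3 - <<'E'
from h import *
im,c=shot("wrist","w6");st();tgt(-65,-80,19,np.pi)
cv2.imwrite("pics/w6b.png",cv2.resize(im,None,fx=1.5,fy=1.5,interpolation=cv2.INTER_CUBIC))
E
```

```text
t 7.1 scr [-86.  -80.3] z 19.7 yaw 3.143 gap 50.2 F [-0.   0.3  0.3]
world [ 0.5424 -0.0111] [-0.0839  0.001   0.003 ] [0.     0.001  0.0007]
```

View pics/w6b.png

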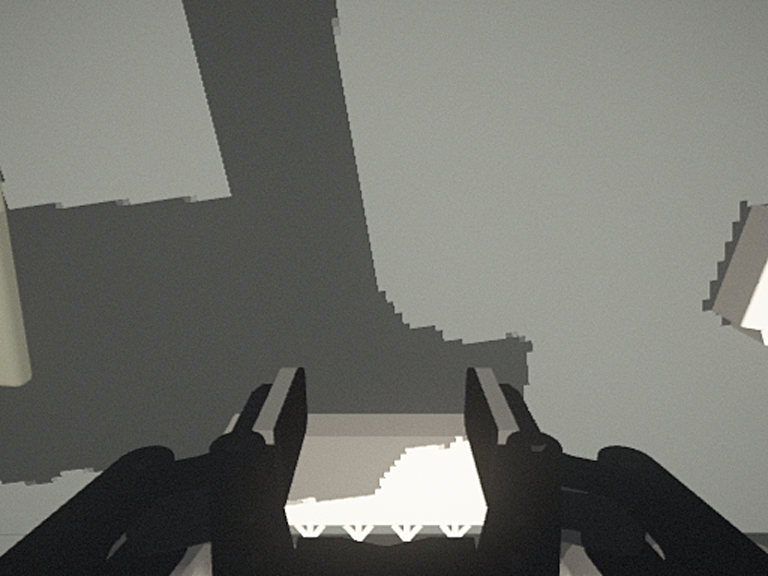

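```bash
python3 - <<'E'
from h import *
c=load("w6");S,th,A=fr()
print(((onz(c,np.array([[310,437],[465,437],[311,537],[360,537],[407,537],[456,537]])/1.5,.030)[:,:2]-S)@A*1e3).round(1))
E
```

```text
[[ -75.9 -102.1]
 [ -76.   -53.9]
 [ -37.3 -103.5]
 [ -37.3  -87.1]
 [ -37.4  -71.4]
 [ -37.4  -55. ]]
```

carry_out(
  plan=[-0.02,0,0,0,0,0,0.18,-0.04,0,0,0,0,0,0.18,-0.055,0,0,0,0,0,0.18,-0.065,0,0,0,0,0,0.18,-0.075,0,0,0,0,0,0.18],
)

```text
t: 7.6
ee_pos: [0.5388, -0.0107, 0.019]
tool_rot: [[-0.987, 0.16, -0.0], [0.16, 0.987, 0.0], [0.0, -0.0, -1.0]]
wrist_force: [-2.1, 0.3, 0.6]
finger_gap: 0.0507
```

carry_out(
  plan=[-0.006,0,0,0,0,0,0.18,-0.01,0,0,0,0,0,0.18,-0.01,0,0,0,0,0,0.18],
)

```text
t: 7.9
ee_pos: [0.5413, -0.0111, 0.019]
tool_rot: [[-0.987, 0.16, 0.0], [0.16, 0.987, -0.0], [-0.0, 0.0, -1.0]]
wrist_force: [-0.5, -0.2, 0.3]
finger_gap: 0.0503
```

```bash
python3 - <<'E'
from h import *
im,c=shot("wrist","w7");st();tgt(-65,-80,19,np.pi)
cv2.imwrite("pics/w7b.png",cv2.resize(im,None,fx=1.5,fy=1.5,interpolation=cv2.INTER_CUBIC))
E
```

```text
t 7.95 scr [-66.1 -80.2] z 19.1 yaw 3.143 gap 50.5 F [ 0.1 -1.3 -0.2]
world [ 0.5424 -0.0111] [-0.0045  0.0008  0.0003] [-0.      0.0002  0.0008]
```

View pics/w7b.png

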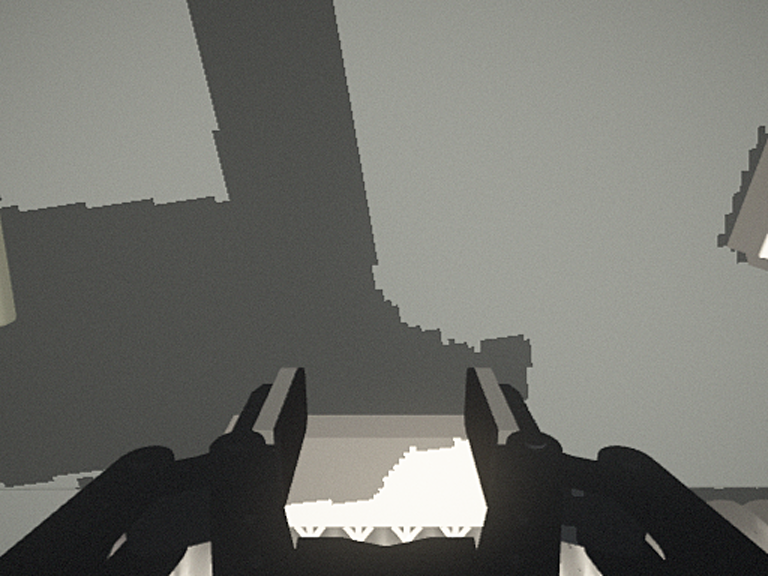

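carry_out(
  plan=[-0.004,0,0,0,0,0,0.18,-0.008,0,0,0,0,0,0.18,-0.008,0,0,0,0,0,0.18],
)

```text
t: 8.25
ee_pos: [0.5423, -0.0113, 0.0189]
tool_rot: [[-0.987, 0.16, -0.002], [0.16, 0.987, 0.0], [0.002, -0.0, -1.0]]
wrist_force: [-5.1, 0.7, 4.1]
finger_gap: 0.0504
```

carry_out(
  plan=[-0.004,0,0,0,0,0,0.18,-0.004,0,0,0,0,0,0.18,-0.004,0,0,0,0,0,0.18],
)

```text
t: 8.55
ee_pos: [0.5424, -0.0112, 0.0186]
tool_rot: [[-0.987, 0.16, -0.004], [0.16, 0.987, 0.001], [0.004, -0.0, -1.0]]
wrist_force: [-8.7, 1.3, 5.4]
finger_gap: 0.0502
```

```bash
python3 - <<'E'
from h import *
st()
E
```

```text
t 8.55 scr [-65.  -80.2] z 18.6 yaw 3.143 gap 50.2 F [-8.7  1.3  5.4]
```

carry_out(
  plan=[-0.008,0,0,0,0,0,0.18,-0.008,0,0,0,0,0,0.18,-0.008,0,0,0,0,0,0.18],
)

```text
t: 8.85
ee_pos: [0.5425, -0.0112, 0.018]
tool_rot: [[-0.987, 0.159, -0.008], [0.159, 0.987, 0.001], [0.008, -0.0, -1.0]]
wrist_force: [-16.9, 2.2, 11.6]
finger_gap: 0.0505
```

carry_out(
  plan=[0.03,0,0,0,0,0,0.18,0.06,0,0,0,0,0,0.18,0.1,0,-0.15,0,0,0,0.18,0.12,0,-0.3,0,0,0,0,0.12,0,-0.5,0,0,0,-1,0.12,0,-0.55,0,0,0,-1,0.12,0,-0.55,0,0,0,-1],
)

```text
t: 9.55
ee_pos: [0.5189, -0.0074, 0.1602]
tool_rot: [[-0.987, 0.16, 0.007], [0.16, 0.987, -0.001], [-0.008, 0.0, -1.0]]
wrist_force: [0.2, 0.3, 0.1]
finger_gap: 0.0004
```

```bash
python3 - <<'E'
from h import *
im,c=shot("wrist","w8");st()
cv2.imwrite("pics/w8b.png",cv2.resize(im,None,fx=1.5,fy=1.5,interpolation=cv2.INTER_CUBIC))
E
```

```text
t 9.6 scr [-90.4 -80.2] z 157.6 yaw 3.143 gap 0.4 F [ 0.7  0.3 -0.4]
```

View pics/w8b.png

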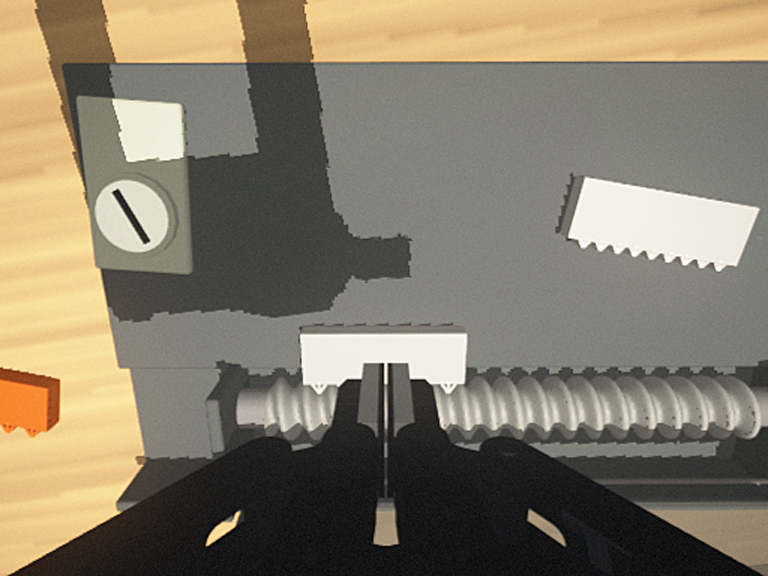

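```bash
python3 - <<'E'
from h import *
tgt(-70,-10,230,np.pi)
E
```

```text
world [0.5488 0.0588] [-0.0828  0.2807 -0.2893] [0.0001 0.0021 0.0008]
```

carry_out(
  plan=[-0.02,0.28,-0.29,0,0.002,0,-1,-0.02,0.28,-0.29,0,0.002,0,-1,-0.02,0.28,-0.29,0,0.002,0,-1],
)

```text
t: 9.9
ee_pos: [0.5348, 0.0644, 0.2323]
tool_rot: [[-0.988, 0.157, 0.002], [0.157, 0.988, 0.002], [-0.002, 0.002, -1.0]]
wrist_force: [-0.1, -0.6, -0.1]
finger_gap: 0.0002
```

```bash
python3 - <<'E'
from h import *
im,c=shot("wrist","w9");st()
cv2.imwrite("pics/w9b.png",cv2.resize(im,None,fx=1.5,fy=1.5,interpolation=cv2.INTER_CUBIC))
cv2.imwrite("pics/w9c.png",cv2.resize(im[170:260,90:290],None,fx=4,fy=4,interpolation=cv2.INTER_CUBIC))
E
```

```text
t 9.95 scr [-85.6  -8.4] z 229.7 yaw 3.146 gap -0.1 F [ 0.3 -0.5 -1.2]
```

View pics/w9b.png

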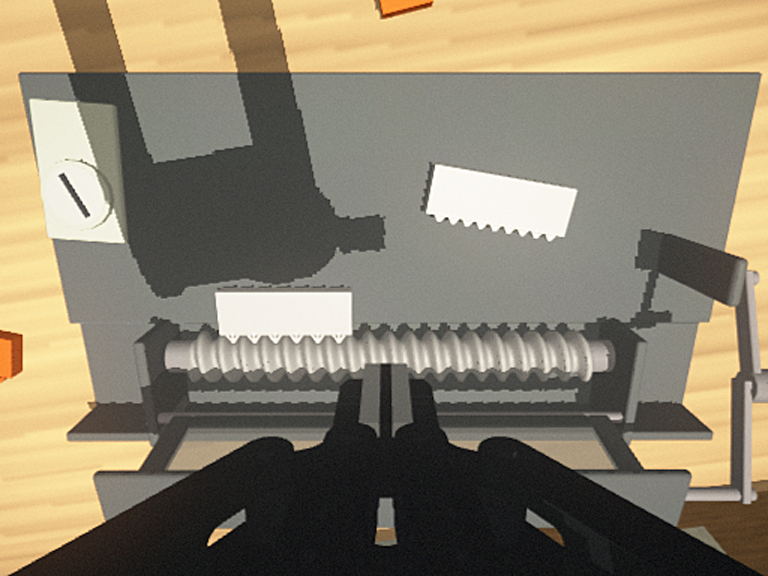

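View pics/w9c.png

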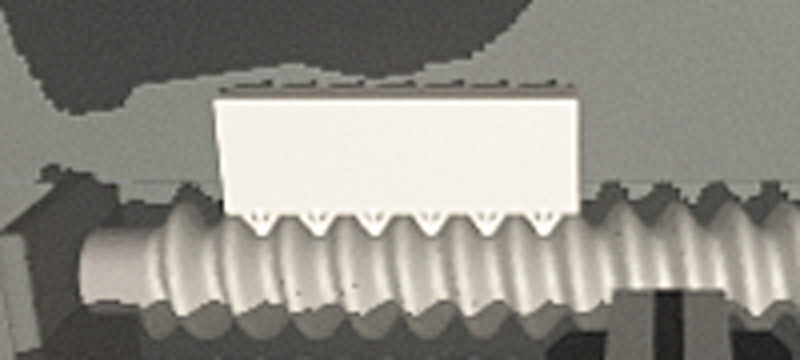

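```bash
python3 - <<'E'
from h import *
c=load("w9");S,th,A=fr()
f=lambda p,k,o:(np.array(p,float)+.5)/k-.5+o
print("leaf",((onz(c,f([[215,98.5],[578,98],[578,213],[226,213]],4,[90,170]),.030)[:,:2]-S)@A*1e3).round(1))
print("crests",((onz(c,f([[183,203],[620,206],[676,207],[731,206]],4,[90,170]),.0155)[:,:2]-S)@A*1e3).round(1))
print("knee",((onz(c,[[760/1.5,384/1.5]],.121)[:,:2]-S)@A*1e3).round(1))
E
```

```text
leaf [[ -55.1 -129.1]
 [ -55.6  -29.4]
 [ -21.5  -30. ]
 [ -21.2 -129.4]]
crests [[ -18.4 -146.9]
 [ -17.8  -18.6]
 [ -17.6   -2.1]
 [ -17.9   14.1]]
knee [[-28.5 211.2]]
```

```bash
python3 - <<'E'
from h import *
tgt(-25,-150,180,np.pi/2)
E
```

```text
world [ 0.5706 -0.0866] [-0.2405 -0.5675  0.1981] [-2.0000e-04 -9.0000e-04  1.0025e+00]
```

carry_out(
  plan=[-0.24,-0.57,0,0,0,0.7,-1,-0.24,-0.57,0,0,0,0.7,-1,-0.24,-0.57,0.1,0,0,0.7,-1,-0.24,-0.57,0.2,0,0,0.7,-1,-0.24,-0.57,0.2,0,0,0.7,-1,-0.24,-0.57,0.2,0,0,0.7,-1,-0.24,-0.57,0.2,0,0,0.7,-1,-0.24,-0.57,0.2,0,0,0.7,-1],
)

```text
t: 10.75
ee_pos: [0.5668, -0.0896, 0.1749]
tool_rot: [[-0.299, 0.954, -0.008], [0.954, 0.299, 0.002], [0.004, -0.008, -1.0]]
wrist_force: [0.0, -0.1, 0.2]
finger_gap: 0.0002
```

carry_out(
  plan=[0,0,0,0,0,0.302,-1,0,0,0,0,0,0.302,-1,0,0,0,0,0,0.302,-1,0,0,0,0,0,0.302,-1],
)

```text
t: 11.15
ee_pos: [0.5669, -0.0893, 0.1754]
tool_rot: [[0.167, 0.986, -0.008], [0.986, -0.167, 0.001], [0.0, -0.008, -1.0]]
wrist_force: [-0.2, -0.2, -0.8]
finger_gap: 0.0006
```

```bash
python3 - <<'E'
from h import *
im,c=shot("wrist","w10");st()
cv2.imwrite("pics/w10b.png",cv2.resize(im,None,fx=1.5,fy=1.5,interpolation=cv2.INTER_CUBIC))
E
```

```text
t 11.2 scr [ -27.9 -153.2] z 175.9 yaw 1.568 gap -0.3 F [ 0.3 -0.2  0. ]
```

View pics/w10b.png

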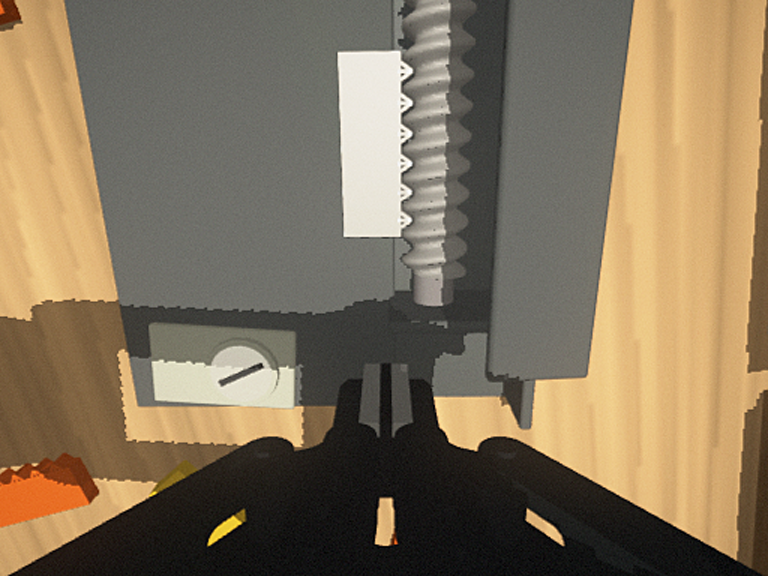

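```bash
python3 - <<'E'
import cv2
im=cv2.imread("pics/w10.png")
cv2.imwrite("pics/w10c.png",cv2.resize(im[25:185,215:325],None,fx=5,fy=5,interpolation=cv2.INTER_CUBIC)[:800])
cv2.imwrite("pics/w10d.png",cv2.resize(im[25:105,245:325],None,fx=7,fy=7,interpolation=cv2.INTER_CUBIC))
cv2.imwrite("pics/w10e.png",cv2.resize(im[95:175,245:325],None,fx=7,fy=7,interpolation=cv2.INTER_CUBIC))
E
```

```text
(no output)
```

View pics/w10d.png

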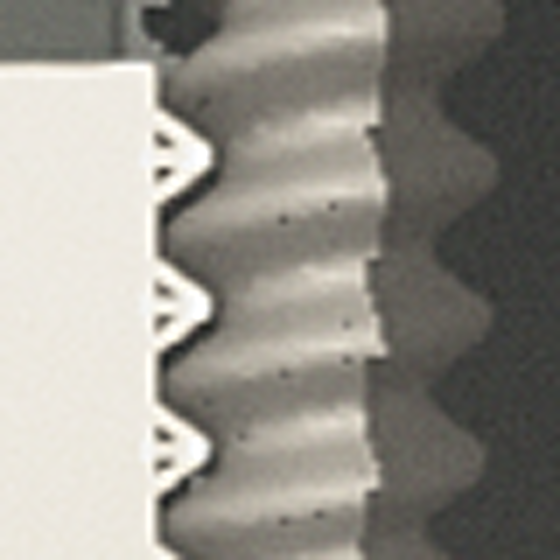

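View pics/w10e.png

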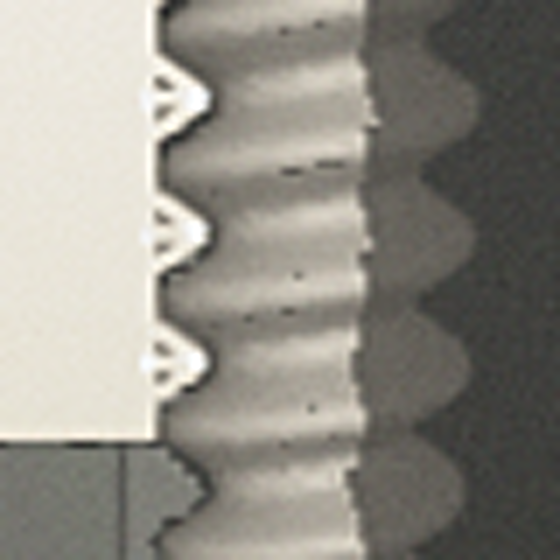

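```bash
python3 - <<'E'
from h import *
S,th,A=fr()
for c,p in((load("w1"),[742/1.5,357/1.5]),(cam("top"),[81/5+160,149/5+110]),(cam("scene"),[716/5+200,152/5+180])):
    print(((onz(c,[p],.111)[:,:2]-S)@A*1e3).round(1))
c=load("w1")
print(((onz(c,np.array([[722,357],[763,357],[742,340],[742,373]])/1.5,.111)[:,:2]-S)@A*1e3).round(1))
st();tgt(-30,213,200,np.pi/2)
E
```

```text
[[-22.2 230.9]]
[[-23.1 223.2]]
[[-21.3 227.2]]
[[-22.2 218.9]
 [-22.2 243.5]
 [-33.2 228.5]
 [-11.6 233.2]]
t 11.2 scr [ -27.9 -153.2] z 175.9 yaw 1.568 gap -0.3 F [ 0.3 -0.2  0. ]
world [0.6242 0.2725] [ 1.4649 -0.0129 -0.0962] [-0.0047 -0.0001 -0.0017]
```

carry_out(
  plan=[1,0,-0.1,0,0,0,-1,1,0,-0.1,0,0,0,-1,1,0,-0.1,0,0,0,-1,1,0,-0.1,0,0,0,-1,1,0,-0.1,0,0,0,-1],
)

```text
t: 11.7
ee_pos: [0.609, 0.1578, 0.2023]
tool_rot: [[0.159, 0.987, -0.005], [0.987, -0.159, -0.0], [-0.001, -0.005, -1.0]]
wrist_force: [1.1, 0.1, -0.3]
finger_gap: 0.0001
```

```bash
python3 - <<'E'
from h import *
im,c=shot("wrist","w11");st()
cv2.imwrite("pics/w11b.png",cv2.resize(im,None,fx=1.5,fy=1.5,interpolation=cv2.INTER_CUBIC))
tgt(-23,231,165,np.pi/2)
E
```

```text
t 11.75 scr [-27.5 105.2] z 203.3 yaw 1.577 gap 0.2 F [-3.8  2.9  1.4]
world [0.634  0.2891] [0.5024 0.022  0.1553] [-0.0025 -0.0026  0.0041]
```

View pics/w11b.png

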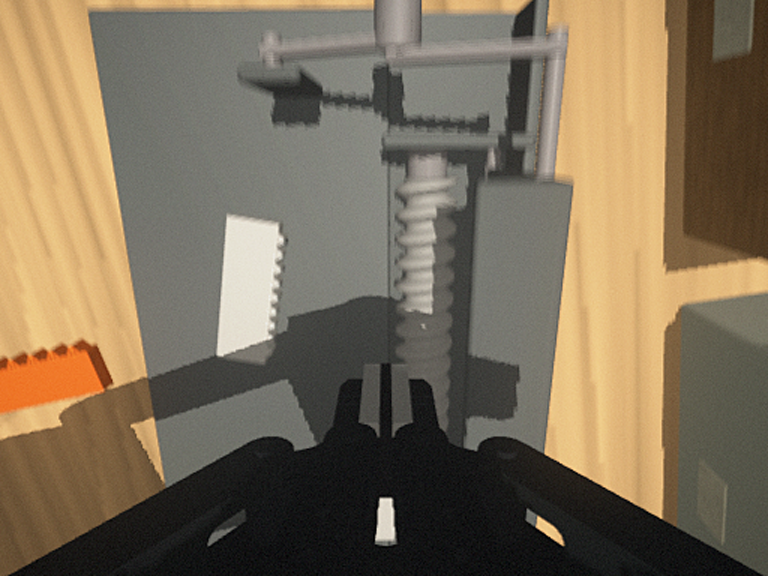

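```bash
python3 - <<'E'
from h import *
S,th,A=fr();c=load("w11")
print(((onz(c,np.array([[375,30],[421,30],[398,45]])/1.5,.111)[:,:2]-S)@A*1e3).round(1))
E
```

```text
[[-32.4 220.1]
 [-12.7 220.2]
 [-22.5 214.4]]
```

carry_out(
  plan=[0.5,0.022,0,0,0,0.004,-1,0.5,0.022,0.1,0,0,0.004,-1,0.5,0.022,0.15,0,0,0.004,-1,0.5,0.022,0.15,0,0,0.004,-1],
)

```text
t: 12.15
ee_pos: [0.6322, 0.2816, 0.1596]
tool_rot: [[0.161, 0.987, -0.011], [0.987, -0.161, -0.001], [-0.003, -0.011, -1.0]]
wrist_force: [-0.9, -0.3, -1.8]
finger_gap: 0.0002
```

```bash
python3 - <<'E'
from h import *
im,c=shot("scene","s2");st()
cv2.imwrite("pics/s2c.png",cv2.resize(im[120:270,190:380],None,fx=4,fy=4,interpolation=cv2.INTER_CUBIC))
tgt(-22.5,231,121,np.pi/2)
E
```

```text
t 12.2 scr [-22.5 221.5] z 161.5 yaw 1.569 gap 0.0 F [-0.2 -0.2 -0.7]
world [0.6345 0.289 ] [0.0387 0.0014 0.1619] [-0.0057  0.0022 -0.0014]
```

View pics/s2c.png

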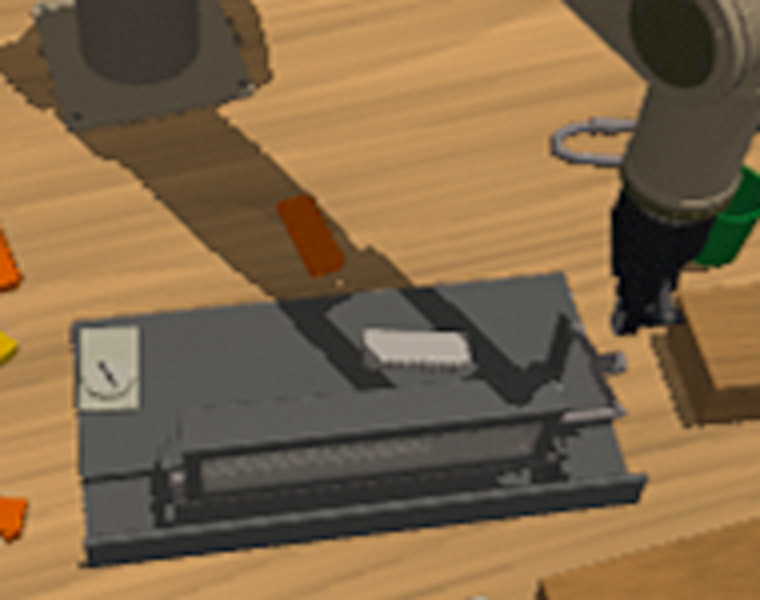

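carry_out(
  plan=[0.038,0.001,0,-0.006,0.002,0,-1,0.038,0.001,0.05,-0.006,0.002,0,-1,0.038,0.001,0.12,-0.006,0.002,0,-1,0.038,0.001,0.14,-0.006,0.002,0,-1],
)

```text
t: 12.6
ee_pos: [0.6356, 0.2867, 0.128]
tool_rot: [[0.17, 0.985, 0.003], [0.985, -0.17, 0.001], [0.001, 0.003, -1.0]]
wrist_force: [-1.4, -0.6, -0.8]
finger_gap: -0.0
```

```bash
python3 - <<'E'
from h import *
im,c=shot("wrist","w12");st()
tgt(-22.5,231,96,np.pi/2)
E
```

```text
t 12.65 scr [-21.3 228.9] z 127.6 yaw 1.562 gap -0.2 F [-0.3 -1.2 -0.8]
world [0.6345 0.289 ] [ 0.0084 -0.0052  0.1262] [ 0.0014 -0.0004 -0.0056]
```

View pics/w12.png

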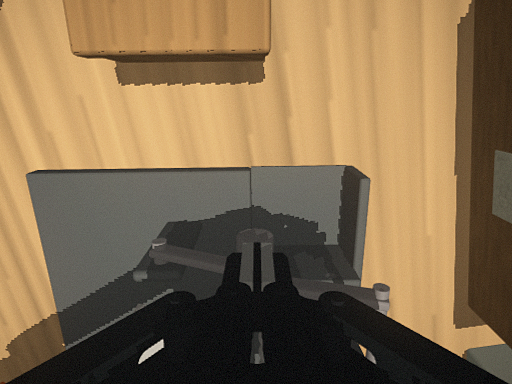

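carry_out(
  plan=[0.008,-0.004,0.03,0,0,-0.005,-1,0.008,-0.004,0.05,0,0,-0.005,-1,0.008,-0.004,0.07,0,0,-0.005,-1,0.008,-0.004,0.09,0,0,-0.005,-1,0.008,-0.004,0.11,0,0,-0.005,-1,0.008,-0.004,0.125,0,0,-0.005,-1,0.008,-0.004,0.13,0,0,-0.005,-1],
)

```text
t: 13.35
ee_pos: [0.6366, 0.2904, 0.0985]
tool_rot: [[0.161, 0.987, 0.007], [0.987, -0.161, 0.002], [0.003, 0.007, -1.0]]
wrist_force: [2.5, 0.6, 2.9]
finger_gap: 0.0003
```

```bash
python3 - <<'E'
from h import *
im,c=shot("wrist","w13");st()
im,c=shot("scene","s3")
cv2.imwrite("pics/s3c.png",cv2.resize(im[120:270,190:380],None,fx=4,fy=4,interpolation=cv2.INTER_CUBIC))
E
```

```text
t 13.4 scr [-20.7 232.7] z 98.4 yaw 1.57 gap 0.1 F [2.3 1.3 3.1]
```

View pics/w13.png

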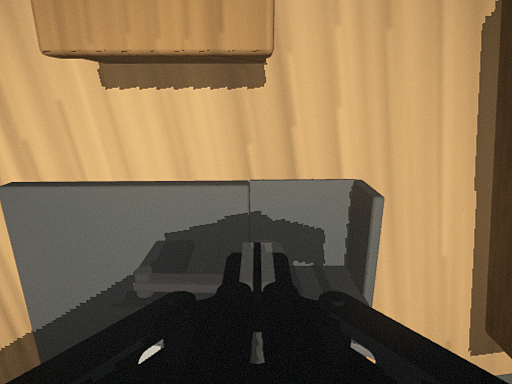

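View pics/s3c.png

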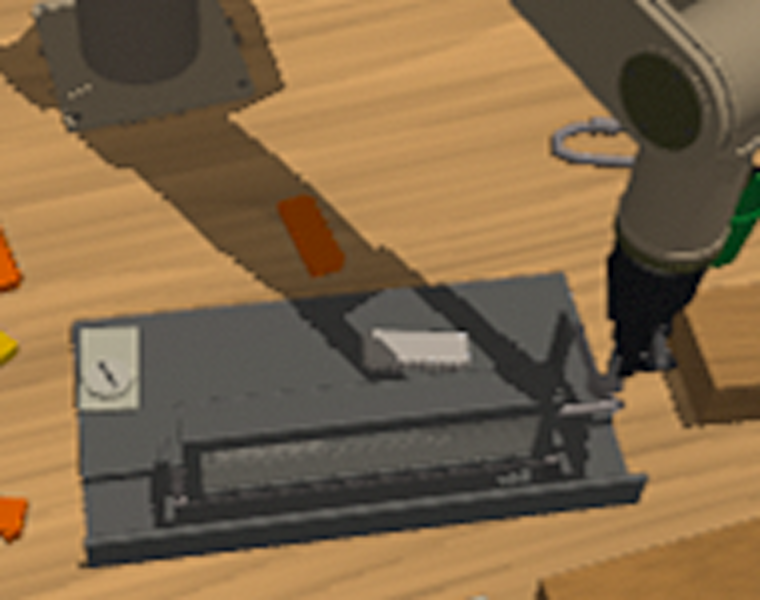

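carry_out(
  plan=[0,0,0.016,0,0,0,-1,0,0,0.02,0,0,0,-1,0,0,0.02,0,0,0,-1,0,0,-0.1,0,0,0,-1,0,0,-0.28,0,0,0,-1,0,0,-0.4,0,0,0,-1,0,0,-0.44,0,0,0,-1,0,0,-0.44,0,0,0,-1],
)

```text
t: 14.25
ee_pos: [0.6363, 0.2907, 0.2105]
tool_rot: [[0.161, 0.987, 0.009], [0.987, -0.161, 0.003], [0.005, 0.008, -1.0]]
wrist_force: [0.4, 0.3, 0.1]
finger_gap: 0.0
```

```bash
python3 - <<'E'
from h import *
im,c=shot("wrist","w14");st()
cv2.imwrite("pics/w14b.png",cv2.resize(im,None,fx=1.5,fy=1.5,interpolation=cv2.INTER_CUBIC))
tgt(65,60,200,np.pi/2)
E
```

```text
t 14.3 scr [-21.7 232.4] z 208.0 yaw 1.571 gap -0.1 F [-0.1  0.3 -0.9]
world [0.6933 0.1062] [-0.6896  0.3469  0.0321] [ 0.0036 -0.0018 -0.0001]
```

View pics/w14b.png

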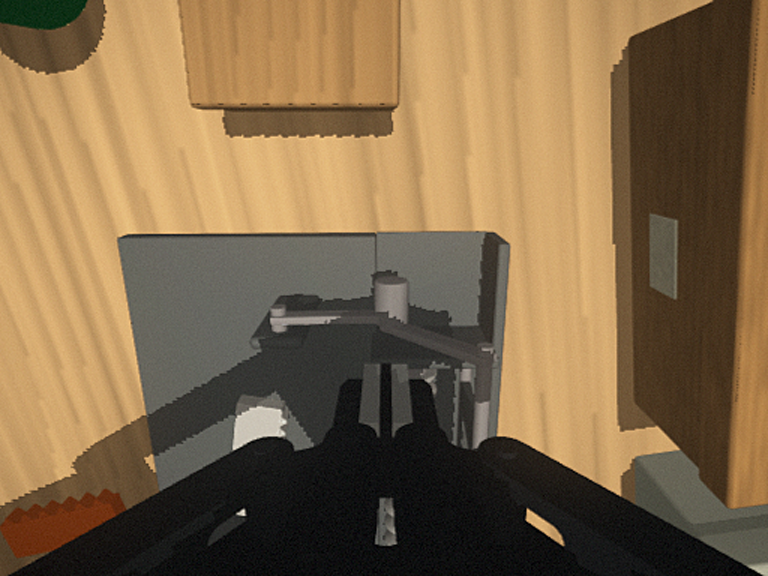

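```bash
python3 - <<'E'
from h import *
c=cam("top");S,th,A=fr()
# middle box front face bottom edge (268,102), top front edge (268,~93)
p=onz(c,[[235,102],[300,102],[150,102],[218,102]],0.);print(p.round(3),((p[:,:2]-S)@A*1e3).round())
x0=p[0,0]
for h in (.05,.08,.1,.12,.15): print(h,proj(c,[x0,p[0,1],h]).round(1))
st();tgt(78,0,208,np.pi/2)
for phi in np.arange(0,1.7,.12):
    a=phi-np.deg2rad(5);r=80
    print(round(phi,2),(35-r*np.sin(a)+3.5*np.cos(a)+12).round(1),(55+r*np.cos(a)+3.5*np.sin(a)).round(1))
E
```

```text
[[ 0.817  0.076  0.   ]
 [ 0.816 -0.179  0.   ]
 [ 0.818  0.41   0.   ]
 [ 0.818  0.143  0.   ]] [[ 192.   51.]
 [ 232. -202.]
 [ 140.  380.]
 [ 182.  116.]]
0.05 [[234.4  97.1]]
0.08 [[234.   94.1]]
0.1 [[233.8  92. ]]
0.12 [[233.5  89.8]]
0.15 [[233.1  86.5]]
t 14.3 scr [-21.7 232.4] z 208.0 yaw 1.571 gap -0.1 F [-0.1  0.3 -0.9]
world [0.6965 0.0448] [-9.295e-01  3.992e-01 -3.000e-04] [ 0.0036 -0.0018 -0.0001]
0.0 57.5 134.4
0.12 47.9 135.1
0.24 38.3 134.6
0.36 28.8 133.0
0.48 19.6 130.2
0.6 10.8 126.4
0.72 2.5 121.6
0.84 -5.1 115.8
0.96 -12.0 109.1
1.08 -18.1 101.6
1.2 -23.2 93.5
1.32 -27.3 84.8
1.44 -30.3 75.7
1.56 -32.3 66.3
1.68 -33.1 56.7
```

carry_out(
  plan=[-0.93,0.4,0,0.003,-0.002,0,-1,-0.93,0.4,0,0.003,-0.002,0,-1,-0.93,0.4,0,0.003,-0.002,0,-1,-0.93,0.4,0,0.003,-0.002,0,-1,-0.93,0.4,0,0.003,-0.002,0,-1,-0.93,0.4,0,0.003,-0.002,0,-1,-0.93,0.4,0,0.003,-0.002,0,-1,-0.93,0.4,0,0.003,-0.002,0,-1],
)

```text
t: 15.1
ee_pos: [0.6958, 0.0457, 0.2064]
tool_rot: [[0.161, 0.987, -0.002], [0.987, -0.161, 0.0], [0.0, -0.002, -1.0]]
wrist_force: [0.3, 0.2, 0.4]
finger_gap: -0.0001
```

```bash
python3 - <<'E'
from h import *
im,c=shot("wrist","w15");st()
cv2.imwrite("pics/w15b.png",cv2.resize(im,None,fx=1.5,fy=1.5,interpolation=cv2.INTER_CUBIC))
tgt(75,0,132,np.pi/2)
E
```

```text
t 15.15 scr [77.3  1.3] z 207.0 yaw 1.572 gap -0.3 F [-0.4  0.4  0.5]
world [0.6935 0.0453] [-0.0052 -0.009   0.3   ] [-0.0007 -0.      0.0007]
```

View pics/w15b.png

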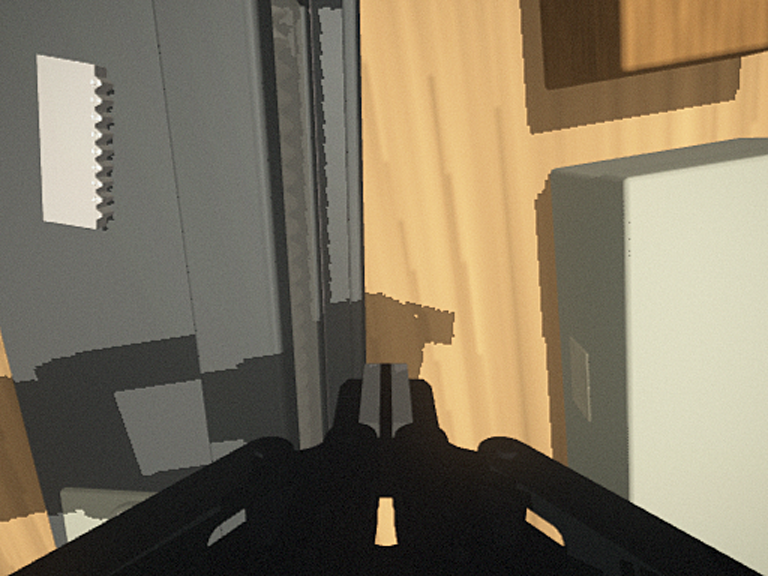

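carry_out(
  plan=[-0.005,0,0.15,0,0,0,-1,-0.005,0,0.3,0,0,0,-1,-0.005,0,0.3,0,0,0,-1,-0.005,-0.04,0.3,0,0,0,-1,-0.005,-0.06,0.295,0,0,0,-1,-0.005,-0.08,0.29,0,0,0,-1],
)

```text
t: 15.75
ee_pos: [0.6775, 0.0475, 0.1381]
tool_rot: [[0.16, 0.987, 0.004], [0.987, -0.16, -0.0], [0.0, 0.004, -1.0]]
wrist_force: [0.4, 0.2, -0.4]
finger_gap: -0.0005
```

```bash
python3 - <<'E'
from h import *
st()
E
```

```text
t 15.75 scr [58.9 -0.4] z 138.1 yaw 1.572 gap -0.5 F [ 0.4  0.2 -0.4]
```

carry_out(
  plan=[0,-0.037,0,0,0,0,-1,0,-0.075,0,0,0,0,-1,0,-0.113,0.006,0,0,0,-1,0,-0.15,0.018,0,0,0,-1,0,-0.15,0.018,0,0,0,-1],
)

```text
t: 16.25
ee_pos: [0.6391, 0.0529, 0.1319]
tool_rot: [[0.161, 0.987, 0.002], [0.987, -0.161, -0.0], [-0.0, 0.002, -1.0]]
wrist_force: [0.1, 0.2, 0.2]
finger_gap: -0.0
```

```bash
python3 - <<'E'
from h import *
im,c=shot("scene","s4");st()
cv2.imwrite("pics/s4c.png",cv2.resize(im[120:270,190:380],None,fx=4,fy=4,interpolation=cv2.INTER_CUBIC))
E
```

```text
t 16.3 scr [20.5 -1.4] z 131.9 yaw 1.571 gap -0.4 F [-0.6 -0.6  0.3]
```

View pics/s4c.png

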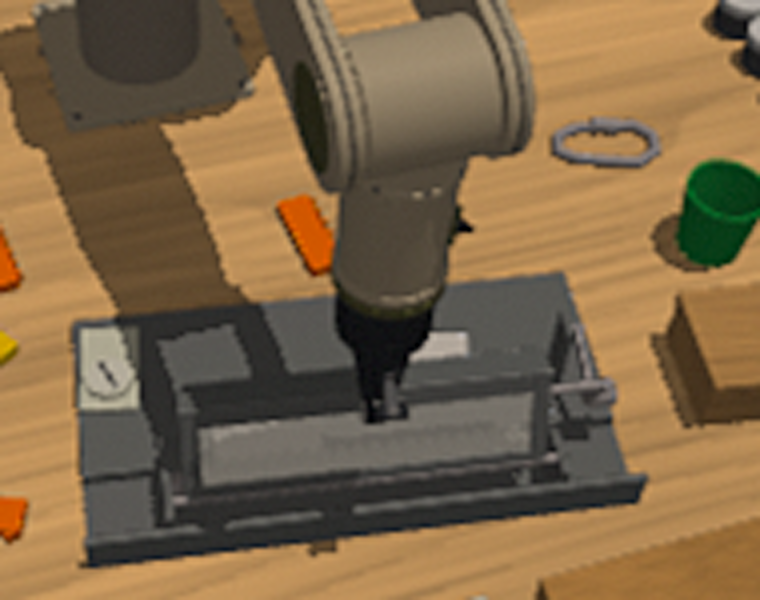

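carry_out(
  plan=[0,-0.036,0.014,0,0,0,-1,0,-0.07,0.034,0,0,0,-1,0,-0.1,0.057,0,0,0,-1,0,-0.128,0.084,0,0,0,-1,0,-0.152,0.114,0,0,0,-1,0,-0.172,0.146,0,0,0,-1,0,-0.172,0.146,0,0,0,-1],
)

```text
t: 17.0
ee_pos: [0.5957, 0.0597, 0.0926]
tool_rot: [[0.161, 0.987, -0.002], [0.987, -0.161, -0.0], [-0.001, -0.002, -1.0]]
wrist_force: [-0.6, -0.3, -0.4]
finger_gap: -0.0002
```

```bash
python3 - <<'E'
from h import *
st();tgt(-33,0,58,np.pi/2)
E
```

```text
t 17.0 scr [-23.8  -1.6] z 92.6 yaw 1.571 gap -0.2 F [-0.6 -0.3 -0.4]
world [0.5869 0.0627] [ 0.0065 -0.0364  0.1383] [-0.0013  0.0004 -0.0001]
```

carry_out(
  plan=[0,-0.014,0.031,0,0,0,-1,0,-0.026,0.067,0,0,0,-1,0,-0.034,0.1,0,0,0,-1,0,-0.037,0.12,0,0,0,-1,0,-0.037,0.13,0,0,0,-1],
)

```text
t: 17.5
ee_pos: [0.588, 0.0611, 0.0614]
tool_rot: [[0.161, 0.987, 0.0], [0.987, -0.161, -0.0], [-0.0, 0.0, -1.0]]
wrist_force: [-0.3, -0.3, 0.7]
finger_gap: 0.0002
```

```bash
python3 - <<'E'
from h import *
im,c=shot("scene","s5");st()
cv2.imwrite("pics/s5c.png",cv2.resize(im[120:270,190:380],None,fx=4,fy=4,interpolation=cv2.INTER_CUBIC))
E
```

```text
t 17.55 scr [-31.6  -1.5] z 61.3 yaw 1.57 gap 0.1 F [-1.5  0.3  0.2]
```

View pics/s5c.png

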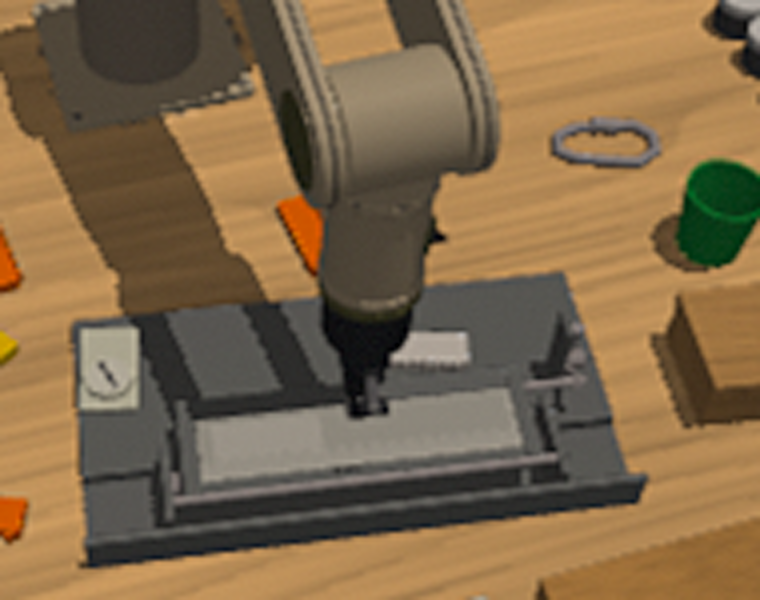

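carry_out(
  plan=[0,0,0.006,0,0,0,-1,0,0,0.012,0,0,0,-1,0,0,0.016,0,0,0,-1,0,0,0.016,0,0,0,-1],
)

```text
t: 17.95
ee_pos: [0.5888, 0.061, 0.0585]
tool_rot: [[0.162, 0.987, 0.002], [0.987, -0.162, -0.0], [-0.0, 0.002, -1.0]]
wrist_force: [0.2, -0.2, 0.2]
finger_gap: 0.0003
```

```bash
python3 - <<'E'
from h import *
st()
E
```

```text
t 17.95 scr [-30.8  -1.4] z 58.5 yaw 1.57 gap 0.3 F [ 0.2 -0.2  0.2]
```

carry_out(
  plan=[0,0,-0.04,0,0,0,-1,0,-0.072,-0.04,0,0,0,-1,0,-0.072,-0.02,0,0,0,-1,0,-0.072,0,0,0,0,-1,0,-0.072,0.008,0,0,0,-1,0,-0.072,0.008,0,0,0,-1],
)

```text
t: 18.55
ee_pos: [0.5715, 0.0639, 0.0584]
tool_rot: [[0.161, 0.987, 0.002], [0.987, -0.161, -0.0], [-0.0, 0.002, -1.0]]
wrist_force: [-10.8, 0.9, 20.6]
finger_gap: 0.0
```

```bash
python3 - <<'E'
from h import *
st()
E
```

```text
t 18.55 scr [-48.4  -1.3] z 58.4 yaw 1.571 gap 0.0 F [-10.8   0.9  20.6]
```

carry_out(
  plan=[0,0,-0.05,0,0,0,-1,0,0,-0.2,0,0,0,-1,0,-0.2,-0.4,0,0,0,-1,0,-0.3,-0.6,0,0,0,-1,0,-0.3,-0.6,0,0,0,-1,0,-0.3,-0.6,0,0,0,-1],
)

```text
t: 19.15
ee_pos: [0.4983, 0.0765, 0.2113]
tool_rot: [[0.161, 0.987, 0.009], [0.987, -0.161, 0.0], [0.002, 0.009, -1.0]]
wrist_force: [0.9, 0.4, 0.2]
finger_gap: -0.0001
```

```bash
python3 - <<'E'
from h import *
im,c=shot("wrist","w16");st()
cv2.imwrite("pics/w16b.png",cv2.resize(im,None,fx=1.5,fy=1.5,interpolation=cv2.INTER_CUBIC))
im,c=shot("scene","s6")
cv2.imwrite("pics/s6c.png",cv2.resize(im[150:270,190:380],None,fx=4,fy=4,interpolation=cv2.INTER_CUBIC))
E
```

```text
t 19.2 scr [-122.9   -1. ] z 208.8 yaw 1.571 gap -0.1 F [0.3 0.3 0.8]
```

View pics/w16b.png

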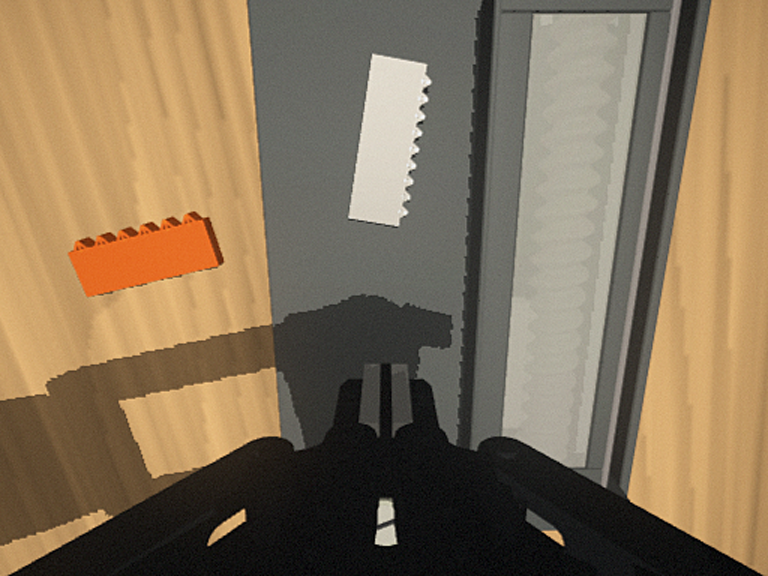

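View pics/s6c.png

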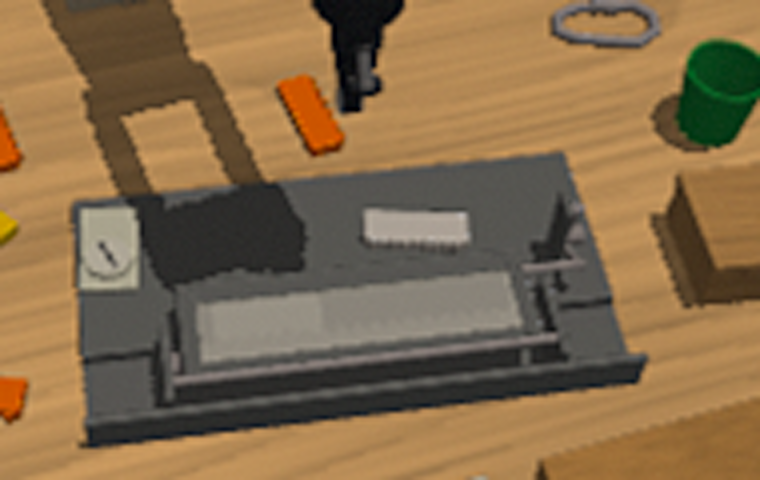

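```bash
python3 - <<'E'
from h import *
im=cv2.imread("pics/w16.png")
cv2.imwrite("pics/w16c.png",cv2.resize(im[0:110,290:450],None,fx=5,fy=5,interpolation=cv2.INTER_CUBIC))
S,th,A=fr();c=load("w16")
for x,z in((-62.5,58.5),(-62.5,20),(-54.5,58.5)):
    for y in(60,120,160):
        p=S+A@np.array([x,y])/1e3 if 0 else S+A@(np.array([x,y])/1e3);q=proj(c,[*p,z/1e3])[0];print(x,z,y,((q-[290,0])*5).round(0))
E
```

```text
-62.5 58.5 60 [173. 572.]
-62.5 58.5 120 [195. 197.]
-62.5 58.5 160 [212. -82.]
-62.5 20 60 [132. 560.]
-62.5 20 120 [150. 230.]
-62.5 20 160 [163. -13.]
-54.5 58.5 60 [218. 572.]
-54.5 58.5 120 [244. 197.]
-54.5 58.5 160 [263. -82.]
```

View pics/w16c.png

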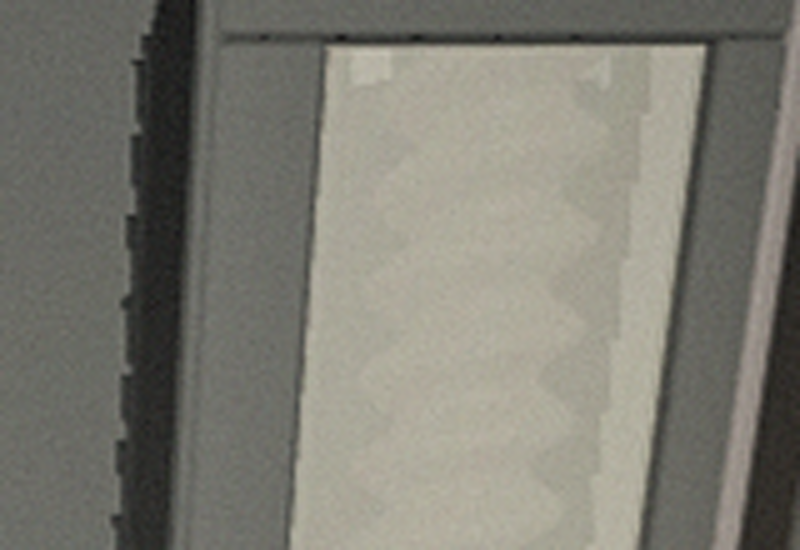

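carry_out(
  plan=[-0.55,0.2,0,0,0,0,-1,-0.55,0.2,0,0,0,0,-1,-0.55,0.2,0,0,0,0,-1,-0.55,0.2,0,0,0,0,-1,-0.55,0.2,0,0,0,0,-1],
)

```text
t: 19.75
ee_pos: [0.5233, -0.0689, 0.2042]
tool_rot: [[0.164, 0.986, -0.002], [0.986, -0.164, 0.001], [0.0, -0.002, -1.0]]
wrist_force: [0.0, 0.7, 0.3]
finger_gap: -0.0003
```

```bash
python3 - <<'E'
from h import *
im,c=shot("wrist","w17");st()
cv2.imwrite("pics/w17b.png",cv2.resize(im,None,fx=1.5,fy=1.5,interpolation=cv2.INTER_CUBIC))
S,th,A=fr()
for x,y in((-54,-130),(-54,-30),(-20,-130),(-20,-30)): print(x,y,(proj(c,[*(S+A@(np.array([x,y])/1e3)),.03])[0]*1.5).round())
E
```

```text
t 19.8 scr [ -74.7 -139.1] z 204.5 yaw 1.569 gap -0.1 F [-0.5 -0.4 -0.6]
-54 -130 [418. 248.]
-54 -30 [421.  83.]
-20 -130 [470. 248.]
-20 -30 [478.  83.]
```

View pics/w17b.png

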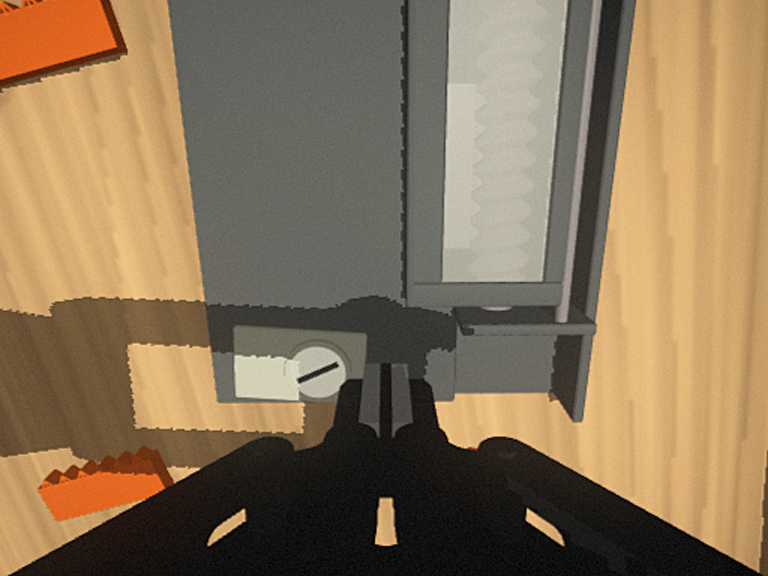

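```bash
python3 -c "
from h import *
st();print(ctrl.job_done())"
```

```text
t 19.8 scr [ -74.7 -139.1] z 204.5 yaw 1.569 gap -0.1 F [-0.5 -0.4 -0.6]
the job is handed in; nothing more can be done
None
```

The job is done and handed in at 19.8 s. The 6-tooth, 16 mm pitch leaf is seated in the screw, the stay is broken, and the flap is shut over the leaf.

**What I did**
- I turned the coarse leaf square with a light grip, keeping it on the deck. Then I pushed it home with two fingertips on its back; it stopped hard at about 17 N.
- With the flap still up, I pressed the knee pad down more than 20 mm, and it stayed broken.
- I then swung the flap down from behind and pressed its edge to its stop.

**Last checks**
- **Leaf:** A near-vertical view showed the teeth in the grooves and the leaf's edge level with the crests. An oblique view put the leaf 1–1.5 mm short of home and its back parallel to the screw within about 0.005 rad; I trusted the vertical view because that gap is within the camera calibration. Seen through the shut flap, the leaf's toothed edge lies where home predicts.
- **Flap:** Its top was at 58.4 mm under 20 N of pressing, against 58.5 mm expected when shut. A first press further in, at 58.5 mm, met no resistance, so I repeated it over the edge frame.
- **Other things:** The fine leaf and the compass looked undisturbed in the last views. I did not measure the other objects again, but the gripper touched none of them.

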